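# Insulate and stack a power board in the inclined jig

### The job

Lay the yellow insulating sheet on the aluminium plate of the sloping jig, slid down under the two orange claws and fully home against both blue stops (front and left), with its red grip rib at the upper end, and let go of it. Then stack the green power board with the black heat sink flat on the sheet, also slid under the claws and fully home against both stops, orange connectors at the upper end, and let go. Leave the other things on the bench where they are.

Things in the scene. Friction and masses are not known exactly. Their poses are not given: they have to be found in the camera images.
- plate: Aluminium plate 90 x 100 mm, the fixed bed of the grey jig, sloping 28 degrees, low edge towards the robot. Origin: on its top surface, in the corner where the inner faces of the two blue stops meet. +x up the slope (plate spans x 0 to 90 mm), +y towards the side stop (plate spans y 0 to -100 mm), z out of the plate. Upper end and right side (-y) are open.
- sheet: Stiff yellow separator sheet, 112 (x) by 94 (y) by 4 mm, about 70 g, first flat on the bench. Origin: centre of underside, z up. Red upright grip rib on its +x end: 10 mm thick (x = 46 to 56 mm), 50 mm long along y, centred, top 34 mm above the underside. When home its axes match the plate's and its origin is at x = 56, y = -47, z = 0 mm of the plate.
- board: Green power board, 80 (x) by 84 (y) by 6 mm, about 220 g, first flat on the bench. Origin: centre of underside, z up. Black heat sink at its centre, to grip: 36 (x) by 40 mm (y), top 34 mm above the underside. Orange connectors along the +x edge. When home on the sheet its axes match the plate's and its origin is at x = 40, y = -42, z = 4 mm of the plate.
- connectors (a point): Point on the board midway between its two orange connectors, 34 mm from the board's centre towards +x, 18 mm above its underside (their tops). Each is 10 mm (x) by 22 mm (y), centred on y = 25 and -25 mm of the board.
- claws (a point): Point on the jig midway between the two orange claws, at their tips, at plate x = 6, y = -47, z = 15 mm. The claws reach 6 mm out over the plate from the front stop; each is 16 mm wide, centred on plate y = -22 and -72 mm; underside 15 mm, top 19 mm above the plate.
- front_stop (a point): Middle of the front stop's inner face at the plate: plate x = 0, y = -47, z = 0 mm. Blue wall, plate y = -100 to +8 mm, 19 mm high, 8 mm thick.
- side_stop (a point): Middle of the side (left) stop's inner face at the plate: plate x = 47.5, y = 0, z = 0 mm. Blue wall, plate x = 10 to 85 mm, 14 mm high, 8 mm thick.
- spool: Bystander: brass-coloured solder spool, 48 mm across, 38 mm high; origin at its base centre.
- flux: Bystander: blue flux bottle, 34 mm across, 85 mm high; origin at its base centre.
- jar: Bystander: amber jar, 52 mm across, 60 mm high; origin at its base centre.
- driver: Bystander: red screwdriver lying along its x axis, 160 mm long.
- spare: Bystander: small spare green board, 50 x 70 mm, 16 mm high, with a white connector; origin at its underside centre. Not the power board.
Things that resemble listed ones, but are neither listed nor needed, are in the scene too. Leave any pink or purple look-alike of the board alone.

How it is judged (in metres and radians):
On the way:
1. the sheet lies home on the plate against both stops, released, with no board on it yet (x of sheet in the frame of plate between 0.054 and 0.0585 m and y of sheet in the frame of plate between -0.0495 and -0.045 m and z of sheet in the frame of plate between -0.002 and 0.002 m and angle between the z axis of sheet and the z axis of plate, either way round below 0.04 rad and angle between the x axis of sheet and the x axis of plate, either way round below 0.05 rad and contact force between the fingers and sheet below 0.05 N and linear speed of sheet below 0.02 m/s and contact force between sheet and board below 0.05 N), for 0.2 s.
At the end, for the whole second after the job is handed in: Sheet flat on the plate, board flat on the sheet, each within 2.5 mm of touching both stops (front edges under the claws), rib and connectors at the upper end, square within 0.05 rad, flat within 0.04 rad and 2 mm, both released and at rest (x of sheet in the frame of plate between 0.054 and 0.0585 m and y of sheet in the frame of plate between -0.0495 and -0.045 m and z of sheet in the frame of plate between -0.002 and 0.002 m and angle between the z axis of each of sheet, board and the z axis of plate, either way round below 0.04 rad and angle between the x axis of each of sheet, board and the x axis of plate, either way round below 0.05 rad and x of board in the frame of plate between 0.038 and 0.0425 m and y of board in the frame of plate between -0.0445 and -0.04 m and z of board in the frame of plate between 0.002 and 0.006 m and x of connectors in the frame of plate above 0.06 m and linear speed of each of sheet, board below 0.02 m/s and contact force between the fingers and sheet below 0.05 N and contact force between the fingers and board below 0.05 N).
It fails at once if the brass-coloured solder spool is moved by more than 30 mm (distance of spool from where it was at the start of the episode above 0.03 m).
It fails at once if the blue flux bottle is moved by more than 30 mm (distance of flux from where it was at the start of the episode above 0.03 m).
It fails at once if the amber jar is moved by more than 30 mm (distance of jar from where it was at the start of the episode above 0.03 m).
It fails at once if the screwdriver is moved by more than 30 mm (distance of driver from where it was at the start of the episode above 0.03 m).
It fails at once if the small spare board is moved by more than 30 mm (distance of spare from where it was at the start of the episode above 0.03 m).
It also fails if it takes over 72 s, if anything falls off the work surface, if the arm or the gripper's body presses on something with over 40 N, if the wrist force passes 120 N, or if a joint passes its speed limit or range.

### The arm

A 7-joint arm with a two-finger parallel gripper is mounted at the origin on the work surface. World frame = base frame: x ahead of the robot, y to its left, z up, the work surface at z = 0. Lengths are in mm, angles in rad, forces in N, time in s.
With the tool pointing down it reaches from about 425 to 1025 mm from the base axis. Payload 3.6 kg.
Tool frame: the origin (TCP) lies on the front face of the gripper's body, between the roots of the fingers; the fingertips stand 73 mm ahead of it and the grasp point (between the pads) lies 54 mm ahead of it; z points along the fingers, y is the line along which they close (so a half turn about z gives the same grasp; the last joint's range is limited). The gripper opens to 85 mm and grips with 20 to 120 N. Pads are 22 mm wide; open, the fingers measure 114 mm over their backs; the gripper's body (76 mm by 85 mm) begins 54 mm behind the grasp point. The pads swing forward as they close: fully open they stand 13 mm farther back than shut.
Start: joints at [1.123, 0.591, 0.048, 1.609, -0.033, 0.943, -0.034], TCP at [251.87, -679.846, 303.902] pointing down, gripper open.
Joint ranges: [-2.69, 2.69], [-0.47, 2.24], [-1.27, 1.36], [0.19, 2.51], [-1.53, 4.68], [0.08, 2.07], [-3.09, 3.09]. Speed limits (rad/s): [2.57, 2.57, 3.14, 3.14, 3.14, 3.14, 3.14].

### API

Orientations are given as a 3x3 rotation matrix whose columns are the frame's x, y, z axes.
In Python, from station import status, viewer, job gives the robot as it stands. The module is installed in compiled form; this text tells all that it offers.
- The arm moves only by the shell command python3 -m creep 'ROWS'. ROWS is JSON, a list that holds one entry, the list of rows, each a list of 5 numbers: the opening, from 0 (shut) to 1 (fully open), then the shift along the tool's x, y, z in mm, then the turn about the tool's z in degrees. In form: [[[claw, x, y, z, turn], ...]]. A call has 1 to 8 rows; each row is the pose to reach, as a shift and turn from the pose commanded when the call began, along the tool's axes at that moment; what a row does not reach only later rows make up. A row lasts 1/10 s, in which the tool goes at most 50 mm and 8.59 degrees, less where a joint would pass 70% of its speed; a pose out of reach is approached as far as the arm can. A call with a gripper value outside its range is refused whole. The fingers move at their own pace and stop on an object; the grip force is fixed at half the most. Time passes only in rows, so rows that repeat a pose let the fingers close. It gives the time, the measured TCP pose, the force, the opening and the grip force at its end, in the units of the state.
- status.read_state(): the state, without advancing time (a new reading comes with each control period).
- viewer.camera(name): name is "scene" or "side" or "wrist"; returns a dict with "pixels" (420x560x3 uint8, red, green, blue), "fx", "fy", "cx", "cy" (pixels), "extrinsics" (4x4, takes a point from camera to world coordinates). Camera axes: x right, y up, looking along -z (the intrinsics and any distortion apply to the point x, -y, -z); pixel columns grow to the right and rows downward; lengths in mm; the calibration is good to about 2 mm. The wrist camera is an equidistant fisheye: a pixel r from the principal point sees the ray r / f radians off the axis. A picture is of the moment at which its call begins. There is no depth.
- job.sign_off(): hands the job in; it is judged then, once.
The state is a dict: "clock": time; "joint_pos": joint angles; "qvel": joint speeds; "tau": joint torques, N m; "eef_pos": TCP position; "ee_rot": TCP orientation; "contact_force": force on the tool from outside, world axes, zero at the start; "torque": the same for the moment, N m; "finger_gap": finger opening in mm; "grip_force": force on a finger pad.
Only numpy, scipy, OpenCV 4.12 (cv2) and the standard library are available. Lean on these libraries where they do the work, as an engineer would, in place of code of your own. Each camera call takes 0.05 s, during which the arm holds its last target. There are 200 camera calls.

## Working session

There is one attempt and no reset: what is moved stays moved. The work goes in short steps, Python scripts to look and compute and a shell command to move; the robot and the scene stay as the last step left them, time stands still between calls to the robot, and variables do not carry over. Pictures are saved under pics/ and viewed, at most 10 in all, crops included, and the job is handed in when it is done.

```bash
mkdir -p pics; ls; python3 - <<'E'
from station import status, viewer
import cv2, pickle
s=status.read_state(); print(s)
d={}
for n in ["scene","side","wrist"]:
    c=viewer.camera(n); d[n]=c; cv2.imwrite(f"pics/{n}0.png",c["pixels"][:,:,::-1]); print(n,c["fx"],c["fy"],c["cx"],c["cy"],c["extrinsics"], [k for k in c])
pickle.dump(d,open("c0.pkl","wb"))
E
```

```text
pics
{'clock': 0.0, 'joint_pos': array([ 1.1224983 ,  0.59212722,  0.04829915,  1.60984223, -0.03335955,
        0.94269979, -0.03370778]), 'qvel': array([ 0.00097644,  0.00065811, -0.00092565,  0.00033203,  0.00023076,
       -0.00091739,  0.00063572]), 'tau': array([-3.36959602e-04, -5.48682153e+01,  1.54658083e+00, -1.98120081e+01,
        9.37882927e-03,  8.64964473e-03,  5.84740661e-06]), 'eef_pos': array([ 251.65735954, -679.2038593 ,  302.72743146]), 'ee_rot': array([[ 9.37703524e-01,  3.47435398e-01, -8.63578982e-04],
       [ 3.47436462e-01, -9.37701174e-01,  2.10065528e-03],
       [-7.99370226e-05, -2.26983069e-03, -9.99997421e-01]]), 'contact_force': array([0.31034435, 0.18048455, 0.27474586]), 'torque': array([-0.00032318, -0.01192316,  0.01619076]), 'grip_force': 0.0, 'finger_gap': 85.26676156258141}
scene 540.9372132023773 540.9372132023773 275.40120252133727 214.62202569280691 [[ 5.12813922e-01 -6.91740858e-01  5.08445147e-01  1.15347166e+03]
 [ 8.58498766e-01  4.12289404e-01 -3.04954613e-01 -4.86495077e+02]
 [ 1.32301933e-03  5.92884502e-01  8.05286419e-01  1.1369136
[... 219 characters left out ...]
1  2.14430276e-01 -3.36305114e-01  1.12187992e+02]
 [-3.98842859e-01 -4.87886197e-01  7.76460838e-01  7.96201483e+02]
 [ 2.41808817e-03  8.46159982e-01  5.32923482e-01  6.97543184e+02]
 [ 0.00000000e+00  0.00000000e+00  0.00000000e+00  1.00000000e+00]] ['pixels', 'fx', 'fy', 'cx', 'cy', 'extrinsics']
wrist 325.19226210127806 325.19226210127806 280.06754049081604 204.7855361293616 [[ 3.47124433e-01  8.94367653e-01  2.82154442e-01  3.24001425e+02]
 [-9.37815203e-01  3.31905106e-01  1.01693881e-01 -6.53980266e+02]
 [-2.69678262e-03 -2.99909156e-01  9.53963954e-01  3.72751123e+02]
 [ 0.00000000e+00  0.00000000e+00  0.00000000e+00  1.00000000e+00]] ['pixels', 'fx', 'fy', 'cx', 'cy', 'extrinsics']
```

View pics/scene0.png

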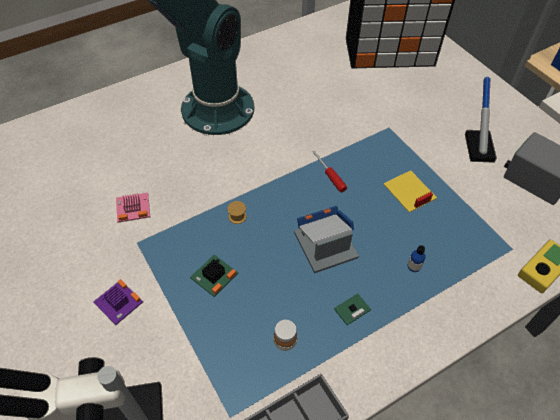

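View pics/side0.png

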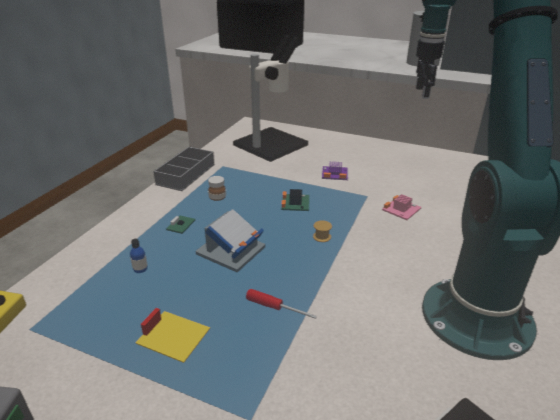

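Scene: the sheet is at about (410,191), with its rib at (424,199). The board is at (214,272), with its connectors towards (225,282). The jig is at (327,235). The side view agrees: sheet (173,335), board (295,200), jig (232,242). I'll zoom in on the jig and segment the sheet and board.

```bash
cat > h.py <<'E'
import numpy as np, cv2, pickle
def proj(c,P,fish=False):
    P=np.atleast_2d(P); E=c["extrinsics"]; q=(P-E[:3,3])@E[:3,:3]; q=q*[1,-1,-1]
    if fish:
        r=np.hypot(q[:,0],q[:,1]); k=np.arctan2(r,q[:,2])/np.maximum(r,1e-9)
        uv=q[:,:2]*k[:,None]
    else: uv=q[:,:2]/q[:,2:]
    return uv*[c["fx"],c["fy"]]+[c["cx"],c["cy"]]
def unproj(c,uv,z,fish=False):
    uv=np.atleast_2d(uv).astype(float); m=(uv-[c["cx"],c["cy"]])/[c["fx"],c["fy"]]
    if fish:
        r=np.hypot(*m.T); q=np.c_[m*(np.sin(r)/np.maximum(r,1e-9))[:,None],np.cos(r)]
    else: q=np.c_[m,np.ones(len(m))]
    d=(q*[1,-1,-1])@c["extrinsics"][:3,:3].T; o=c["extrinsics"][:3,3]
    return o+d*((z-o[2])/d[:,2])[:,None]
def mask(c,lo,hi,roi=None):
    h=cv2.cvtColor(c["pixels"],cv2.COLOR_RGB2HSV); m=cv2.inRange(h,lo,hi)
    if roi: z=np.zeros_like(m); x0,y0,x1,y1=roi; z[y0:y1,x0:x1]=m[y0:y1,x0:x1]; m=z
    return m
def cen(m): y,x=np.nonzero(m); return np.array([x.mean(),y.mean()]),len(x)
E
python3 - <<'E'
from h import *
d=pickle.load(open("c0.pkl","rb")); S,D=d["scene"],d["side"]
up=lambda c,x,y,w,h,k: cv2.resize(c["pixels"][y:y+h,x:x+w,::-1],None,fx=k,fy=k,interpolation=cv2.INTER_CUBIC)
a=np.hstack([up(S,287,197,80,80,5),up(D,192,197,80,80,5)])
b=np.hstack([up(S,380,165,60,40,5)[:200,:266],up(S,187,250,54,50,5)[:200,:267],up(D,275,182,54,40,5)[:200,:267]])
cv2.imwrite("pics/z.png",np.vstack([a,b]))
for c,n,ry,rb in((S,"S",(375,160,445,220),(185,250,245,300)),(D,"D",(130,300,220,370),(275,182,320,215))):
    my=mask(c,(20,120,80),(35,255,255),ry); mr=mask(c,(0,150,60),(8,255,255),ry); mr|=mask(c,(172,150,60),(180,255,255),ry)
    u,k=cen(my); print(n,"yellow",u,k,unproj(c,u,4)[0]); u,k=cen(mr); print("rib",u,k,unproj(c,u,19)[0])
    print(unproj(c,cv2.boxPoints(cv2.minAreaRect(cv2.findNonZero(my))),4)[:,:2])
    mg=mask(c,(45,60,20),(85,255,255),rb); mo=mask(c,(5,150,100),(18,255,255),rb)
    print("green",unproj(c,cv2.boxPoints(cv2.minAreaRect(cv2.findNonZero(mg|mo))),6)[:,:2])
    n_,l,st,ce=cv2.connectedComponentsWithStats(mo); print([(s[4],unproj(c,e,14)[0,:2]) for s,e in zip(st[1:],ce[1:])])
E
```

```text
S yellow [407.38469493 189.30713547] 967 [547.53159136 291.47542015   4.        ]
rib [423.12195122 199.22764228] 123 [602.93513641 295.32466787  19.        ]
[[498.43114417 248.04793906]
 [472.14272478 346.94235458]
 [607.50195349 340.22204207]
 [628.8759689  246.01768169]]
green [[ 493.92126187 -328.77014913]
 [ 460.13104161 -241.72327688]
 [ 541.21336017 -225.26222674]
 [ 571.5376692  -310.55228681]]
[(np.int32(45), array([ 539.09917177, -242.03202223])), (np.int32(46), array([ 555.96500357, -289.8110699 ]))]
D yellow [173.77217125 336.26605505] 1962 [547.56298003 299.68307814   4.        ]
rib [149.8961039  316.75324675] 77 [612.24787778 286.45304795  19.        ]
[[606.19715746 343.13906418]
 [643.64030866 243.45104617]
 [496.46297781 250.94114406]
 [473.80369348 344.82694678]]
green [[ 537.82624052 -225.40363762]
 [ 569.22040892 -312.12874764]
 [ 490.75773766 -329.38303542]
 [ 464.02276557 -242.46378548]]
[(np.int32(5), array([ 557.4146976 , -293.75178488])), (np.int32(9), array([ 541.44718054, -247.39291369]))]
```

View pics/z.png

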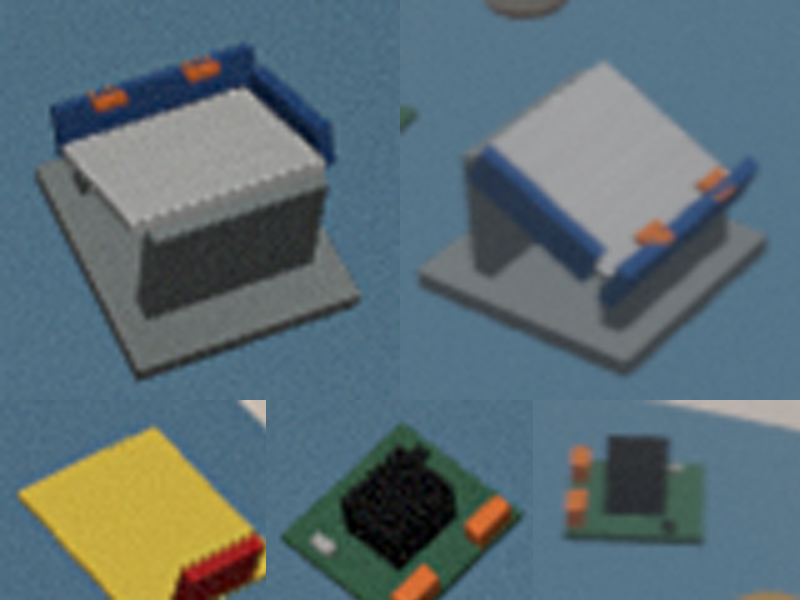

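The zoom shows the jig with the front stop nearest the robot and the side stop on the +y side. In the scene tile, the plate's upper edge runs from (133,226) to (327,160), and the corner between the stops is at (238,89). Now a coarse jig fit, with the arm moving towards the board.

```bash
cat >> h.py <<'E'
from scipy.optimize import least_squares
from scipy.spatial.transform import Rotation as R
def plateR(yaw): return R.from_euler("ZY",[yaw,-28],degrees=True).as_matrix()
E
python3 - <<'E'
from h import *
d=pickle.load(open("c0.pkl","rb")); S,D=d["scene"],d["side"]
P=[(90,-100,0),(90,0,0),(0,-100,0),(0,0,0)]
us=np.array([(133,226),(327,160),(66,150),(238,89)])/5+[287,197]-.4
ud=np.array([(204,62),(205,272)])/5+[192,197]-.4
def f(p,full=0):
    w=lambda q: np.array(q)@plateR(p[3]).T+p[:3]
    return np.r_[(proj(S,w(P))-us).ravel(),(proj(D,w([P[0],P[3]]))-ud).ravel()]
r=least_squares(f,[520,0,30,10]); print(r.x,f(r.x).round(1))
E
python3 -m creep '[[[1,50,-37,0,0],[1,100,-74,0,0],[1,140,-104,0,0],[1,180,-133,0,0],[1,220,-163,0,0],[1,260,-193,0,0],[1,300,-222,0,0],[1,340,-252,0,0]]]'
python3 -m creep '[[[1,23,-17,0,1],[1,46,-34,0,3],[1,46,-34,0,3]]]'
```

```text
[540.78886297  57.09927965  45.19772323  -9.19653492] [-0.1  0.1 -0.3  0.3 -0.8 -0.2  1.4 -0.  -0.8 -1.1  0.9  1. ]
clock: 0.95
eef_pos: [471.2, -343.0, 303.8]
ee_rot: [[0.938, 0.347, -0.0], [0.347, -0.938, 0.0], [-0.0, -0.0, -1.0]]
contact_force: [0.6, -0.2, -0.4]
finger_gap: 85.7
grip_force: 0.0
clock: 1.25
eef_pos: [504.9, -291.8, 303.7]
ee_rot: [[0.952, 0.306, 0.001], [0.306, -0.952, 0.003], [0.002, -0.002, -1.0]]
contact_force: [0.2, 0.3, 0.4]
finger_gap: 85.3
grip_force: 0.0
```

```bash
cat > snap.py <<'E'
import sys,pickle,cv2
from station import status,viewer
for n in sys.argv[2:]:
    c=viewer.camera(n); c["st"]=status.read_state(); pickle.dump(c,open(f"{sys.argv[1]}_{n}.pkl","wb")); cv2.imwrite(f"pics/{sys.argv[1]}_{n}.png",c["pixels"][:,:,::-1])
E
python3 snap.py b1 wrist
python3 -m creep '[[[1,25,-43,0,0],[1,50,-86,0,0],[1,75,-129,0,0],[1,100,-172,0,0],[1,125,-215,0,0],[1,153,-258,0,0],[1,153,-258,0,0]]]'
python3 snap.py j1 wrist
python3 -m creep '[[[1,11,-50,0,0],[1,22,-98,0,0],[1,33,-148,0,0],[1,43,-197,0,0],[1,54,-246,0,0],[1,65,-295,0,0],[1,65,-298,0,0]]]'
python3 snap.py s1 wrist
python3 - <<'E'
import cv2,numpy as np
a=[cv2.imread(f"pics/{n}_wrist.png") for n in("b1","j1","s1")]
cv2.imwrite("pics/m1.png",np.vstack([np.hstack([cv2.resize(a[0],(400,300)),cv2.resize(a[2],(400,300))]),np.hstack([cv2.resize(a[1],(400,300)),np.zeros((300,400,3),np.uint8)])]))
E
```

```text
clock: 2.0
eef_pos: [572.7, 2.4, 304.1]
ee_rot: [[0.951, 0.308, 0.002], [0.308, -0.951, 0.004], [0.004, -0.004, -1.0]]
contact_force: [0.8, -0.0, 0.3]
finger_gap: 85.6
grip_force: 0.0
clock: 2.75
eef_pos: [543.4, 304.7, 304.0]
ee_rot: [[0.952, 0.305, 0.0], [0.305, -0.952, 0.005], [0.002, -0.004, -1.0]]
contact_force: [-0.9, 0.2, -0.2]
finger_gap: 85.2
grip_force: 0.0
```

View pics/m1.png

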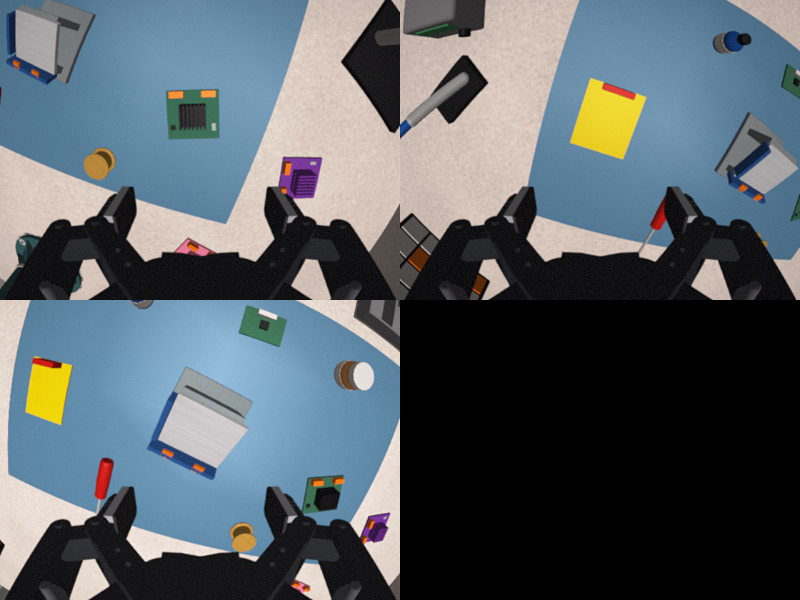

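Wrist views: in its frame the board sits square at about (192,113), and the sheet is at (608,118) in the montage, turned relative to the tool. The jig plate is centred near (208,428), with the claws on the robot side. Next I'll measure each one from its unprojected contour.

```bash
python3 - <<'E'
from h import *
L=lambda n: pickle.load(open(n+"_wrist.pkl","rb"))
def big(m):
    n,l,st,ce=cv2.connectedComponentsWithStats(m); i=1+np.argmax(st[1:,4]); return (l==i).astype(np.uint8)
def rect(c,m,z):
    pts=np.vstack(cv2.findContours(m,cv2.RETR_EXTERNAL,cv2.CHAIN_APPROX_NONE)[0])[:,0]
    r=cv2.minAreaRect(unproj(c,pts,z,True)[:,:2].astype(np.float32)); return r
s=L("s1"); m=mask(s,(20,120,80),(35,255,255),(150,80,380,260)); m=big(m); print("sheet",rect(s,m,4))
mr=mask(s,(0,130,60),(9,255,255),(200,90,380,170))|mask(s,(171,130,60),(180,255,255),(200,90,380,170)); mr=big(mr); print("rib top",rect(s,mr,34)); print("rib base", rect(s,mr,4))
print("both",rect(s,m|mr,4))
b=L("b1"); m=mask(b,(45,60,20),(85,255,255),(220,110,320,210)); print("board",rect(b,big(m),6))
mo=mask(b,(5,150,100),(20,255,255),(220,110,320,210)); n,l,st,ce=cv2.connectedComponentsWithStats(mo)
print("conn",[(x[4],unproj(b,e,18,True)[0,:2]) for x,e in zip(st[1:],ce[1:])])
mk=(b["pixels"].max(2)<45).astype(np.uint8); mk[:125]=0; mk[200:]=0; mk[:,:240]=0; mk[:,:][:,300:]=0; print("sink top",rect(b,big(mk),34))
j=L("j1"); x0,y0=190,85
cv2.imwrite("pics/jz.png",cv2.resize(j["pixels"][y0:y0+180,x0:x0+180,::-1],None,fx=3.3333,fy=3.3333,interpolation=cv2.INTER_CUBIC))
E
```

```text
sheet ((552.4716186523438, 295.9524841308594), (93.61626434326172, 111.64563751220703), 89.26502990722656)
rib top ((603.8119506835938, 295.3817138671875), (48.403995513916016, 9.289360046386719), 88.99153137207031)
rib base ((602.6669311523438, 292.63555908203125), (52.67448425292969, 10.108839988708496), 88.99156188964844)
both ((552.4716186523438, 295.9524841308594), (93.61626434326172, 111.64563751220703), 89.26502990722656)
board ((515.7893676757812, -276.313232421875), (79.32742309570312, 82.94327545166016), 19.202007293701172)
conn [(np.int32(206), array([ 539.84805771, -241.78310987])), (np.int32(197), array([ 556.57218293, -288.62836774]))]
sink top ((515.625732421875, -270.4822998046875), (36.7496337890625, 26.289627075195312), 17.65155029296875)
```

View pics/jz.png

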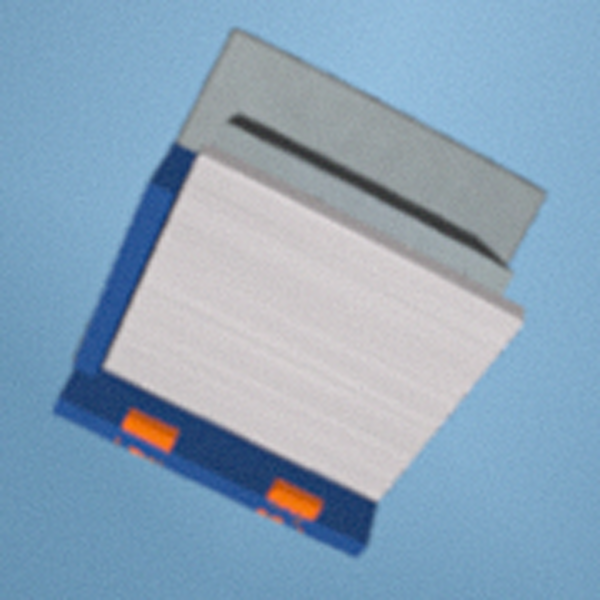

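The jig close-up shows the plate corners at (105,370), (378,500), (523,315) and (200,152), with the claw tips at (130,408)-(180,431) and (273,478)-(324,501). Refining the jig pose with these.

```bash
python3 - <<'E'
from h import *
d=pickle.load(open("c0.pkl","rb")); S,D=d["scene"],d["side"]; W=pickle.load(open("j1_wrist.pkl","rb"))
P=[(90,-100,0),(90,0,0),(0,-100,0),(0,0,0)]
us=np.array([(133,226),(327,160),(66,150),(238,89)])/5+[287,197]-.4
ud=np.array([(204,62),(205,272)])/5+[192,197]-.4
Q=P+[(6,-14,19),(6,-30,19),(6,-64,19),(6,-80,19)]
uw=np.array([(523,315),(200,152),(378,500),(105,370),(130,408),(180,431),(273,478),(324,501)])/3.3333+[190,85]-.35
def f(p,k=0):
    w=lambda q: np.array(q,float)@plateR(p[3]).T+p[:3]
    a=(proj(W,w(Q),True)-uw).ravel(); b=np.r_[(proj(S,w(P))-us).ravel(),(proj(D,w([P[0],P[3]]))-ud).ravel()]
    return a if k==1 else np.r_[a,b]
for k in(1,0):
    r=least_squares(f,[540,57,45,-9],args=(k,)); print(r.x.round(2),f(r.x).round(1))
x=r.x; M=plateR(x[3]); print(M.round(3))
for n,p in dict(sheetrib=(107,-47,19),board=(40,-42,21),clawtop=(6,-47,19)).items(): print(n,(M@p+x[:3]).round(1))
E
```

```text
[538.91  57.78  40.05  -9.01] [-0.2  0.5 -0.2 -0.1  0.4 -1.4  0.3 -1.7  0.3  0.9 -0.7  0.7  0.9  0.7
 -0.7  0.3 -0.3  0.7 -0.6  0.8 -1.   0.4  1.   0.5 -0.3  1.   1.6  3.1]
[539.85  57.91  43.22  -9.04] [ 0.7  0.3 -0.3 -0.9  0.7 -1.  -0.1 -1.8 -0.1  1.  -1.   0.9  1.   1.
 -0.5  0.6  0.   0.2 -0.2  0.3 -0.8 -0.1  1.4  0.  -0.7 -0.2  1.1  2. ]
[[ 0.872  0.157 -0.464]
 [-0.139  0.988  0.074]
 [ 0.469  0.     0.883]]
sheetrib [617.   -2.  110.2]
board [558.4  12.4  80.5]
clawtop [528.9  12.1  62.8]
```

```bash
python3 -m creep '[[[1,14,7,40,6],[1,28,14,80,12],[1,42,21,120,18.6],[1,54,27,160,18.6],[1,54,27,190,18.6],[1,54,27,210,18.6],[1,54,27,222,18.6],[1,54,27,223,18.6]]]'
python3 -m creep '[[[0,0,0,0,0],[0,0,0,0,0],[0,0,0,0,0],[0,0,0,0,0],[0,0,0,0,0],[0,0,0,0,0]]]'
```

```text
clock: 3.6
eef_pos: [604.0, 285.3, 79.4]
ee_rot: [[1.0, -0.025, -0.002], [-0.025, -1.0, -0.003], [-0.002, 0.003, -1.0]]
contact_force: [-0.8, -0.3, 0.2]
finger_gap: 85.4
grip_force: 0.0
clock: 4.2
eef_pos: [605.3, 289.4, 83.0]
ee_rot: [[1.0, -0.022, 0.003], [-0.022, -1.0, 0.001], [0.003, -0.001, -1.0]]
contact_force: [-0.6, -0.4, 6.9]
finger_gap: 48.4
grip_force: 62.5
```

```bash
python3 -m creep '[[[0,0,0,-10,0],[0,0,0,-25,0],[0,0,0,-45,0],[0,0,0,-70,0],[0,0,0,-100,0],[0,0,0,-140,0],[0,0,0,-140,0],[0,0,0,-140,0]]]'
python3 snap.py s2 wrist side scene
python3 - <<'E'
import cv2,numpy as np
a=cv2.imread("pics/s2_wrist.png"); b=cv2.imread("pics/s2_side.png")[210:410,60:260]; c=cv2.imread("pics/s2_scene.png")[100:300,330:530]
cv2.imwrite("pics/m2.png",np.hstack([cv2.resize(a,(400,300)),np.vstack([cv2.resize(b,(300,300))]),]))
cv2.imwrite("pics/m2.png",np.hstack([cv2.resize(a,None,fx=.8,fy=.8),np.vstack([cv2.resize(b,(168,168)),cv2.resize(c,(168,168))])]))
E
```

```text
clock: 5.0
eef_pos: [604.2, 289.3, 223.1]
ee_rot: [[1.0, -0.022, 0.003], [-0.022, -1.0, 0.002], [0.003, -0.002, -1.0]]
contact_force: [-0.4, -0.2, -1.6]
finger_gap: 48.7
grip_force: 61.9
```

View pics/m2.png

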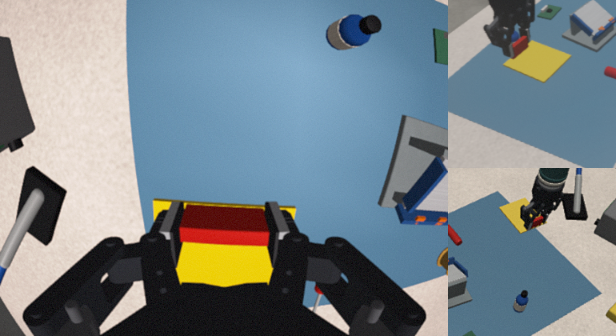

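The sheet hangs level, gripped across the rib's ends: rib at (225,225), pads on both ends. I'll carry it over the upper edge of the plate.

```bash
python3 -m creep '[[[0,5,35,0,1],[0,10,75,0,2],[0,16,118,0,3.5],[0,22,162,0,5],[0,28,206,0,6],[0,34,250,0,7],[0,39,285,0,7.7],[0,39,299,0,7.7]]]'
python3 -m creep '[[[0,0,0,10,0],[0,0,0,20,0],[0,0,0,25,0],[0,0,0,25,0]]]'
python3 snap.py s3 side scene
python3 - <<'E'
import cv2,numpy as np
b=cv2.imread("pics/s3_side.png")[140:290,150:350]; c=cv2.imread("pics/s3_scene.png")[150:300,250:450]
cv2.imwrite("pics/m3.png",np.hstack([cv2.resize(x,(400,300),interpolation=cv2.INTER_CUBIC) for x in(b,c)]))
E
```

```text
clock: 5.95
eef_pos: [635.7, -16.7, 219.5]
ee_rot: [[0.987, -0.163, -0.002], [-0.163, -0.987, -0.003], [-0.002, 0.004, -1.0]]
contact_force: [-0.6, -0.9, -1.1]
finger_gap: 48.6
grip_force: 62.0
clock: 6.35
eef_pos: [635.2, -7.9, 194.1]
ee_rot: [[0.988, -0.152, -0.003], [-0.152, -0.988, 0.001], [-0.004, -0.001, -1.0]]
contact_force: [-0.8, 0.3, 0.1]
finger_gap: 48.6
grip_force: 62.0
```

View pics/m3.png

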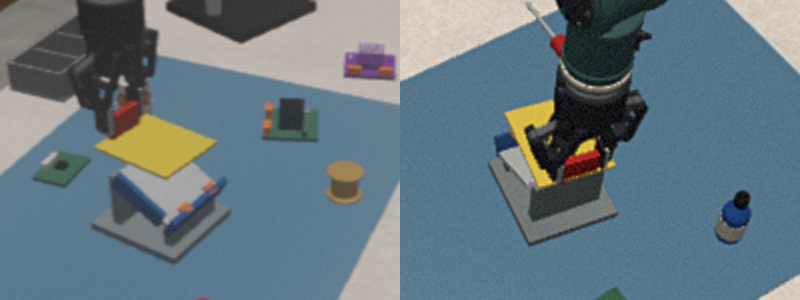

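```bash
python3 -m creep '[[[0,1,2,12,0.3],[0,1,2,20,0.3],[0,1,2,24,0.3],[0,1,2,24,0.3],[0,1,2,24,0.3]]]'
python3 -m creep '[[[0,0,0,2,0],[0,0,0,4,0],[0,0,0,4,0]]]'
```

```text
clock: 6.95
eef_pos: [636.9, -13.0, 171.7]
ee_rot: [[0.987, -0.161, -0.0], [-0.161, -0.987, 0.0], [-0.0, 0.0, -1.0]]
contact_force: [-0.3, 0.5, -0.3]
finger_gap: 48.6
grip_force: 62.0
clock: 7.25
eef_pos: [637.8, -13.1, 169.5]
ee_rot: [[0.987, -0.161, 0.002], [-0.161, -0.987, 0.0], [0.002, -0.0, -1.0]]
contact_force: [-0.6, -0.3, 7.5]
finger_gap: 48.6
grip_force: 62.9
```

```bash
python3 -m creep '[[[0.72,0,0,-1,0],[0.72,0,0,-1,0],[0.72,0,0,-1,0],[0.72,0,0,-1,0],[0.72,0,0,-1,0]]]'
python3 snap.py s4 side scene wrist
python3 - <<'E'
import cv2,numpy as np
b=cv2.imread("pics/s4_side.png")[140:290,150:350]; c=cv2.imread("pics/s4_wrist.png")
cv2.imwrite("pics/m4.png",np.hstack([cv2.resize(x,(400,300),interpolation=cv2.INTER_CUBIC) for x in(b,c)]))
E
```

```text
clock: 7.75
eef_pos: [636.9, -12.9, 168.7]
ee_rot: [[0.987, -0.161, -0.0], [-0.161, -0.987, 0.0], [-0.0, 0.0, -1.0]]
contact_force: [-0.2, -0.5, -0.4]
finger_gap: 61.3
grip_force: 0.1
```

View pics/m4.png

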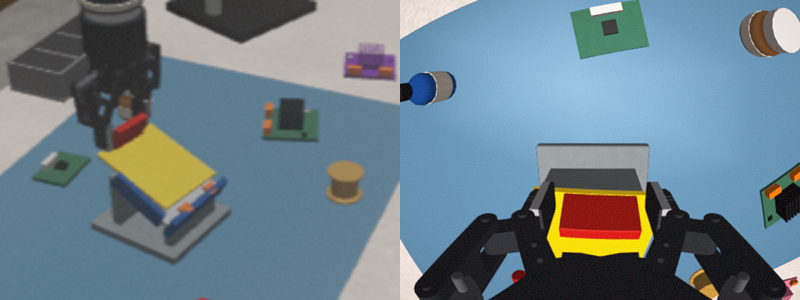

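The sheet has tipped flat onto the plate, its front edge a little up-slope of the claws, and the rib is clear of the fingers. I'll re-grip the rib further down the slope and higher, then slide the sheet home.

```bash
python3 -m creep '[[[0.72,0,0,-10,0],[0.72,0,0,-18,0],[0.72,-8,0,-18,0],[0.72,-15,0,-18,0],[0.72,-15,0,-18,0],[0.72,-15,0,-18,0]]]'
python3 -m creep '[[[0,0,0,0,0],[0,0,0,0,0],[0,0,0,0,0],[0,0,0,0,0],[0,0,0,0,0]]]'
```

```text
clock: 8.5
eef_pos: [621.5, -10.4, 186.7]
ee_rot: [[0.987, -0.161, -0.001], [-0.161, -0.987, 0.0], [-0.001, 0.0, -1.0]]
contact_force: [0.4, 0.3, -0.2]
finger_gap: 61.4
grip_force: 0.0
clock: 9.0
eef_pos: [622.8, -10.4, 187.3]
ee_rot: [[0.987, -0.161, 0.001], [-0.161, -0.987, 0.0], [0.001, -0.0, -1.0]]
contact_force: [0.6, 0.7, 5.0]
finger_gap: 46.7
grip_force: 61.0
```

```bash
python3 -m creep '[[[0,-2,0,1,0],[0,-4,0,2,0],[0,-6,0,3.2,0],[0,-8,0,4.2,0],[0,-8,0,4.2,0]]]'
python3 -m creep '[[[0,-2,0,1,0],[0,-4,0,2,0],[0,-4,0,2,0]]]'
python3 snap.py s5 side scene wrist
python3 - <<'E'
import cv2,numpy as np
b=cv2.imread("pics/s5_side.png")[170:270,180:280]; c=cv2.imread("pics/s5_scene.png")[190:290,270:370]
cv2.imwrite("pics/m5.png",np.hstack([cv2.resize(x,(400,400),interpolation=cv2.INTER_CUBIC) for x in(b,c)]))
E
```

```text
clock: 9.5
eef_pos: [621.3, -10.1, 187.1]
ee_rot: [[0.987, -0.161, 0.018], [-0.161, -0.987, -0.001], [0.017, -0.002, -1.0]]
contact_force: [6.2, -1.5, 15.6]
finger_gap: 46.8
grip_force: 63.0
clock: 9.8
eef_pos: [620.6, -10.0, 187.0]
ee_rot: [[0.987, -0.162, 0.026], [-0.162, -0.987, -0.001], [0.025, -0.003, -1.0]]
contact_force: [7.1, -2.5, 20.3]
finger_gap: 46.6
grip_force: 64.0
```

View pics/m5.png

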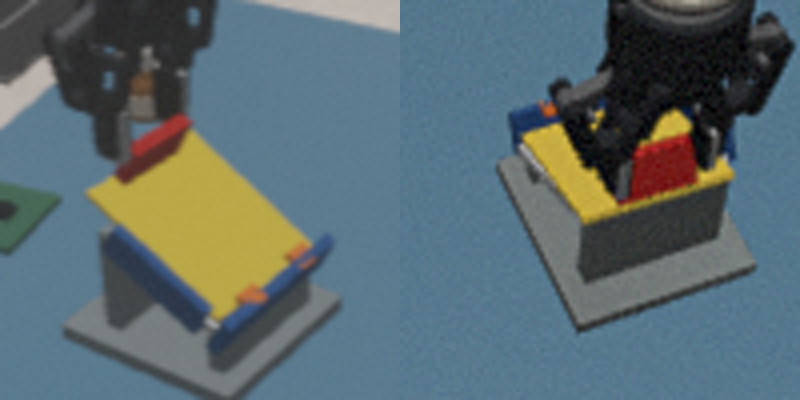

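The sheet is now against the front stop under the claws. There is still a gap on the left, with the plate visible at (210,325). I'll unload, then push left.

```bash
python3 -m creep '[[[0,4,0,-4,0],[0,6,-2,-5,0],[0,6,-4,-5,0],[0,6,-6,-5,0],[0,6,-6,-5,0],[0,6,-6,-5,0]]]'
python3 -m creep '[[[0,0,-2,0,0],[0,0,-4,0,0],[0,0,-6,0,0],[0,0,-6,0,0]]]'
```

```text
clock: 10.55
eef_pos: [621.1, -6.1, 187.1]
ee_rot: [[0.987, -0.158, 0.01], [-0.158, -0.987, -0.004], [0.01, 0.002, -1.0]]
contact_force: [5.3, -3.7, 6.1]
finger_gap: 46.5
grip_force: 63.0
clock: 10.95
eef_pos: [621.3, -3.9, 187.1]
ee_rot: [[0.987, -0.159, 0.008], [-0.159, -0.987, -0.009], [0.009, 0.007, -1.0]]
contact_force: [4.7, -9.2, 7.4]
finger_gap: 46.8
grip_force: 63.1
```

```bash
python3 -m creep '[[[0,0,-2,0,0],[0,0,-4,0,0],[0,0,-6,0,0],[0,0,-6,0,0]]]'
python3 -m creep '[[[0,-3,0,0,0],[0,-5,0,1,0],[0,-5,0,1,0]]]'
python3 snap.py s6 side scene wrist
```

```text
clock: 11.35
eef_pos: [621.4, -2.6, 187.3]
ee_rot: [[0.987, -0.16, 0.006], [-0.16, -0.987, -0.014], [0.008, 0.013, -1.0]]
contact_force: [2.4, -17.4, 9.4]
finger_gap: 46.5
grip_force: 63.4
clock: 11.65
eef_pos: [620.2, -2.3, 187.6]
ee_rot: [[0.987, -0.16, 0.015], [-0.16, -0.987, -0.015], [0.017, 0.012, -1.0]]
contact_force: [8.1, -17.7, 10.9]
finger_gap: 46.6
grip_force: 64.0
```

```bash
python3 -m creep '[[[0,2,4,-2,0],[0,3,8,-4,0],[0,3,8,-4,0],[0.72,3,8,-4,0],[0.72,3,8,-4,0],[0.72,3,8,-4,0],[0.72,3,8,-20,0],[0.72,3,8,-60,0]]]'
python3 -m creep '[[[1,20,0,-60,0],[1,30,0,-60,0],[1,30,0,-60,0]]]'
python3 snap.py s7 side scene wrist
python3 - <<'E'
import cv2,numpy as np
b=cv2.imread("pics/s7_side.png")[190:270,190:270]; c=cv2.imread("pics/s7_wrist.png")[200:400,180:380]
cv2.imwrite("pics/m7.png",np.hstack([cv2.resize(x,(400,400),interpolation=cv2.INTER_CUBIC) for x in(b,c)]))
E
```

```text
clock: 12.6
eef_pos: [612.4, 1.6, 241.0]
ee_rot: [[0.987, -0.16, -0.011], [-0.16, -0.987, 0.0], [-0.011, 0.002, -1.0]]
contact_force: [0.1, -0.1, 1.2]
finger_gap: 61.4
grip_force: 0.0
clock: 12.9
eef_pos: [647.8, -3.8, 307.2]
ee_rot: [[0.987, -0.161, 0.006], [-0.161, -0.987, 0.001], [0.006, -0.002, -1.0]]
contact_force: [-0.2, -0.9, -0.3]
finger_gap: 85.0
grip_force: 0.0
```

View pics/m7.png

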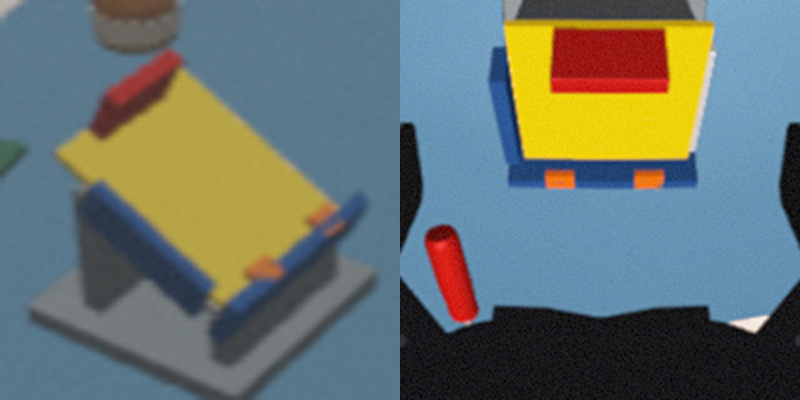

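The sheet lies flat. Its front edge is under both claws at (262,268) and (325,215). Its left edge is against the side stop, and only the expected bare plate strip shows at right (708,100). I've used all 10 picture views, so from here I'll check by numbers, starting with the sheet against the plate.

```bash
cat >> h.py <<'E'
C0=np.array([539.5,57.8,43.]); M0=plateR(-9.04)
def onplate(c,uv,z,fish=True):
    "pixel rays met with plane z of plate frame, in plate coords"
    a=unproj(c,uv,0,fish); o=(c["extrinsics"][:3,3]-C0)@M0; b=(a-C0)@M0; d=b-o
    return o+d*((z-o[2])/d[:,2])[:,None]
def comps(m,k=15):
    n,l,st,ce=cv2.connectedComponentsWithStats(m); return [(int(s[4]),e) for s,e in zip(st[1:],ce[1:]) if s[4]>k]
E
python3 - <<'E'
from h import *
for n in("wrist","side","scene"):
    c=pickle.load(open(f"s7_{n}.pkl","rb")); f=n=="wrist"
    ctr=proj(c,C0+M0@[56,-47,0],f)[0].astype(int); k=90 if f else 45
    roi=(max(ctr[0]-k,0),max(ctr[1]-k,0),ctr[0]+k,ctr[1]+k)
    m=mask(c,(22,120,60),(35,255,255),roi); y=cv2.findNonZero(m)[:,0]
    p=onplate(c,y,4,f); r=cv2.minAreaRect(p[:,:2].astype(np.float32)); print(n,np.round(r[0],1),np.round(r[1],1),round(r[2],1))
    q=np.percentile(p,[1,99],axis=0)[:,:2]; print(q.round(1))
    print([(a,onplate(c,e,17,f)[0].round(1)) for a,e in comps(mask(c,(6,150,100),(18,255,255),roi))])
E
```

```text
wrist [ 55.4 -48. ] [ 95.3 118.6] 89.2
[[ -3.3 -95. ]
 [113.6  -1.3]]
[(91, array([118.9, -53.6,  17. ])), (96, array([ 84.7, -44.1,  17. ])), (106, array([ -5.4, -71.9,  17. ])), (109, array([ -5.3, -21.3,  17. ]))]
side [ 57.8 -48.9] [ 93.4 107.1] 89.6
[[  5.8 -94.7]
 [108.4  -5.2]]
[]
scene [ 54.6 -47.6] [ 96.  120.7] 89.4
[[ -1.8 -94.9]
 [114.7  -0.7]]
[(18, array([ 72.4, -46.5,  17. ])), (28, array([120.2, -43.9,  17. ]))]
```

```bash
python3 - <<'E'
from h import *
c=pickle.load(open("s7_wrist.pkl","rb")); im=c["pixels"].astype(np.float32)
for x in(30,55,75):
  for name,ys,z in(("R",np.arange(-90,-106,-1.),4),("L",np.arange(-6,6,1.),4)):
    P=np.c_[np.full(len(ys),x),ys,np.full(len(ys),z)]@M0.T+C0
    uv=proj(c,P,True).astype(np.float32); v=cv2.remap(im,uv[None,:,0],uv[None,:,1],cv2.INTER_LINEAR)[0]
    print(x,name,ys[0],[tuple(int(t) for t in a) for a in v[:,[0,2]]])
E
```

```text
30 R -90.0 [(238, 13), (239, 12), (238, 7), (238, 10), (237, 40), (233, 93), (225, 160), (210, 199), (199, 203), (167, 195), (132, 189), (114, 190), (110, 190), (111, 189), (113, 190), (112, 190)]
30 L -6.0 [(239, 15), (238, 10), (238, 3), (239, 2), (237, 19), (209, 47), (133, 63), (54, 77), (14, 85), (29, 113), (45, 146), (44, 154)]
55 R -90.0 [(238, 14), (240, 15), (238, 7), (239, 11), (239, 28), (236, 83), (227, 158), (218, 201), (208, 210), (176, 199), (136, 191), (116, 190), (113, 190), (114, 191), (116, 193), (118, 193)]
55 L -6.0 [(239, 15), (239, 9), (238, 5), (240, 11), (237, 25), (200, 67), (115, 80), (37, 75), (23, 90), (37, 125), (42, 146), (42, 151)]
75 R -90.0 [(236, 1), (238, 6), (238, 2), (240, 17), (240, 10), (238, 51), (231, 134), (220, 207), (214, 216), (201, 211), (133, 189), (112, 192), (115, 194), (116, 192), (118, 195), (115, 191)]
75 L -6.0 [(239, 19), (238, 3), (239, 5), (242, 11), (243, 35), (189, 71), (88, 74), (25, 81), (28, 101), (30, 111), (37, 119), (31, 113)]
```

Sheet edges read y ≈ -95.2 (right) and ≈ -0.3 (left) in the plate frame, so its centre is about -47.7 and it is home. Now the board.

```bash
python3 -m creep '[[[1,-12,42,0,-4],[1,-24,84,0,-8],[1,-37,126,0,-12],[1,-49,168,0,-16],[1,-61,210,0,-20],[1,-74,252,0,-24],[1,-86,290,0,-28.5],[1,-86,290,0,-28.5]]]'
python3 -m creep '[[[1,0,0,30,0],[1,0,0,60,0],[1,0,0,80,0],[1,0,0,80,0],[1,0,0,80,0]]]'
python3 snap.py b2 wrist
python3 - <<'E'
from h import *
b=pickle.load(open("b2_wrist.pkl","rb")); print(b["st"]["eef_pos"],b["st"]["ee_rot"][:,0])
ct=proj(b,[515.9,-276.3,6],True)[0]; print(ct)
k=110; roi=(int(ct[0])-k,max(int(ct[1])-k,0),int(ct[0])+k,int(ct[1])+k)
m=mask(b,(45,60,20),(85,255,255),roi); n,l,st,ce=cv2.connectedComponentsWithStats(m); m=(l==1+np.argmax(st[1:,4])).astype(np.uint8)
print(cv2.minAreaRect(unproj(b,cv2.findNonZero(m)[:,0],6,True)[:,:2].astype(np.float32)))
print([(a,unproj(b,e,18,True)[0,:2]) for a,e in comps(mask(b,(5,150,100),(20,255,255),roi))])
E
```

```text
clock: 13.85
eef_pos: [507.7, -282.7, 302.3]
ee_rot: [[0.947, 0.32, -0.008], [0.32, -0.948, -0.001], [-0.008, -0.001, -1.0]]
contact_force: [-0.7, -0.0, -1.3]
finger_gap: 85.4
grip_force: 0.0
clock: 14.35
eef_pos: [513.0, -275.5, 223.6]
ee_rot: [[0.944, 0.33, -0.003], [0.33, -0.944, 0.002], [-0.002, -0.003, -1.0]]
contact_force: [-0.2, -0.1, 0.0]
finger_gap: 85.6
grip_force: 0.0
[ 513.76513462 -275.926542    224.60852978] [ 9.44041667e-01  3.29825853e-01 -4.87760972e-04]
[281.48840424 187.32916842]
((516.406494140625, -276.10455322265625), (79.00248718261719, 83.26497650146484), 19.2911319732666)
[(337, array([ 540.16138066, -241.59852728])), (337, array([ 556.50936754, -288.28320457]))]
```

```bash
python3 -m creep '[[[1,2.3,1,40,0],[1,2.3,1,80,0],[1,2.3,1,110,0],[1,2.3,1,125,0],[1,2.3,1,130,0],[1,2.3,1,130,0],[1,2.3,1,130,0]]]'
python3 -m creep '[[[0,0,0,0,0],[0,0,0,0,0],[0,0,0,0,0],[0,0,0,0,0],[0,0,0,0,0],[0,0,0,0,0]]]'
python3 -m creep '[[[0,0,0,-10,0],[0,0,0,-25,0],[0,0,0,-50,0],[0,0,0,-80,0],[0,0,0,-110,0],[0,0,0,-140,0],[0,0,0,-140,0],[0,0,0,-140,0]]]'
python3 snap.py b3 wrist side
```

```text
clock: 15.1
eef_pos: [517.4, -277.2, 96.2]
ee_rot: [[0.944, 0.329, 0.003], [0.329, -0.944, -0.001], [0.002, 0.002, -1.0]]
contact_force: [-0.1, 0.6, 0.3]
finger_gap: 85.5
grip_force: 0.0
clock: 15.7
eef_pos: [516.7, -276.9, 95.6]
ee_rot: [[0.944, 0.329, 0.001], [0.329, -0.944, -0.0], [0.001, 0.001, -1.0]]
contact_force: [0.0, 0.4, 5.8]
finger_gap: 38.4
grip_force: 61.5
clock: 16.5
eef_pos: [516.3, -276.8, 235.9]
ee_rot: [[0.944, 0.329, 0.002], [0.329, -0.944, -0.001], [0.001, 0.001, -1.0]]
contact_force: [-0.6, -0.5, -2.0]
finger_gap: 38.1
grip_force: 60.7
```

Board held: gap 38 mm, about 2 N hanging. Carrying it over the jig, level, short of the rib.

```bash
python3 -m creep '[[[0,18,-34,0,4],[0,36,-69,0,8],[0,54,-104,0,12],[0,72,-139,0,16],[0,90,-174,0,20],[0,108,-208,0,24],[0,124,-238,0,28],[0,132.7,-254.5,0,28.3]]]'
python3 -m creep '[[[0,0,0,0,0],[0,0,0,0,0],[0,0,0,0,0],[0,0,0,0,0]]]'
```

```text
clock: 17.4
eef_pos: [557.2, 11.6, 233.0]
ee_rot: [[0.988, -0.154, -0.003], [-0.154, -0.988, 0.001], [-0.003, -0.001, -1.0]]
contact_force: [-0.4, 0.3, -1.8]
finger_gap: 38.2
grip_force: 60.8
clock: 17.8
eef_pos: [557.4, 5.4, 234.3]
ee_rot: [[0.987, -0.16, -0.001], [-0.16, -0.987, -0.001], [-0.001, 0.001, -1.0]]
contact_force: [0.7, 0.3, -1.4]
finger_gap: 38.3
grip_force: 60.8
```

```bash
python3 -m creep '[[[0,0,-1,20,0],[0,0,-1,35,0],[0,0,-1,44,0],[0,0,-1,44,0],[0,5,-1,44,0],[0,10,-1,45,0],[0,10,-1,48,0],[0,10,-1,48,0]]]'
python3 -m creep '[[[0,0,0,2,0],[0,0,0,4,0],[0,0,0,4,0]]]'
```

```text
clock: 18.6
eef_pos: [568.1, 6.7, 186.8]
ee_rot: [[0.987, -0.158, 0.0], [-0.158, -0.987, 0.0], [0.0, -0.0, -1.0]]
contact_force: [0.3, -0.2, -2.0]
finger_gap: 38.3
grip_force: 60.8
clock: 18.9
eef_pos: [566.9, 6.9, 183.9]
ee_rot: [[0.988, -0.157, -0.002], [-0.157, -0.988, 0.0], [-0.002, -0.0, -1.0]]
contact_force: [-5.3, 0.9, 10.5]
finger_gap: 38.2
grip_force: 62.6
```

```bash
python3 -m creep '[[[0,-2,0,4,0],[0,-3,0,8,0],[0,-4,0,12,0],[0,-4,0,12,0]]]'
python3 -m creep '[[[0,-1,0,4,0],[0,-2,0,8,0],[0,-2,0,8,0]]]'
python3 snap.py b4 side scene
```

```text
clock: 19.3
eef_pos: [560.3, 8.0, 171.2]
ee_rot: [[0.988, -0.157, -0.008], [-0.157, -0.988, 0.001], [-0.008, 0.0, -1.0]]
contact_force: [-9.1, 0.4, 12.8]
finger_gap: 38.5
grip_force: 66.5
clock: 19.6
eef_pos: [557.5, 8.4, 162.8]
ee_rot: [[0.988, -0.157, -0.01], [-0.157, -0.988, 0.001], [-0.01, 0.001, -1.0]]
contact_force: [-9.3, 1.6, 10.0]
finger_gap: 38.1
grip_force: 68.6
```

```bash
python3 -m creep '[[[0,3,0,0,0],[0,6,0,0,0],[0,6,0,2,0],[0,6,0,2,0]]]'
python3 -m creep '[[[0,0,0,3,0],[0,0,0,6,0],[0,0,0,6,0]]]'
```

```text
clock: 20.1
eef_pos: [558.4, 8.3, 161.2]
ee_rot: [[0.987, -0.156, -0.022], [-0.156, -0.988, 0.002], [-0.022, 0.001, -1.0]]
contact_force: [-18.7, 3.2, 23.9]
finger_gap: 38.2
grip_force: 71.7
clock: 20.4
eef_pos: [559.7, 8.1, 159.4]
ee_rot: [[0.988, -0.156, -0.019], [-0.156, -0.988, 0.002], [-0.019, 0.0, -1.0]]
contact_force: [-24.2, 2.7, 54.1]
finger_gap: 38.0
grip_force: 81.9
```

```bash
python3 -m creep '[[[0,-3,0,-6,0],[0,-5,0,-8,0],[0,-5,0,-8,0]]]'
python3 -m creep '[[[0,-2,0,1,0],[0,-4,0,2,0],[0,-6,0,3,0],[0,-8,0,4,0],[0,-8,0,4,0]]]'
```

```text
clock: 20.7
eef_pos: [563.2, 7.5, 162.9]
ee_rot: [[0.988, -0.158, 0.001], [-0.158, -0.988, -0.0], [0.001, -0.0, -1.0]]
contact_force: [0.1, -0.1, -2.0]
finger_gap: 38.1
grip_force: 74.9
clock: 21.2
eef_pos: [554.0, 8.9, 157.8]
ee_rot: [[0.988, -0.157, -0.002], [-0.157, -0.988, -0.0], [-0.002, 0.0, -1.0]]
contact_force: [-0.6, 0.0, -1.6]
finger_gap: 38.3
grip_force: 74.9
```

```bash
python3 -m creep '[[[0,0,0,2,0],[0,-2,0,3,0],[0,-4,0,4,0],[0,-4,0,4,0],[0,-4,0,4,0]]]'
python3 snap.py b5 side scene wrist
python3 - <<'E'
from h import *
for n in("side","scene","wrist"):
    c=pickle.load(open(f"b5_{n}.pkl","rb")); f=n=="wrist"
    ctr=proj(c,C0+M0@[50,-47,10],f)[0].astype(int); k=110 if f else 40
    roi=(max(ctr[0]-k,0),max(ctr[1]-k,0),ctr[0]+k,ctr[1]+k); print(n,ctr)
    for nm,lo,hi,z in(("green",(45,60,20),(85,255,255),10),("orange",(5,150,100),(20,255,255),20)):
        m=mask(c,lo,hi,roi)
        print(nm,[(a,e.round(1),onplate(c,e,z,f)[0].round(1)) for a,e in comps(m,6)])
        if nm=="green":
            p=onplate(c,cv2.findNonZero(m)[:,0],z,f); print(np.percentile(p,[1,99],axis=0)[:,:2].round(1))
E
```

```text
clock: 21.7
eef_pos: [551.5, 9.2, 156.0]
ee_rot: [[0.987, -0.158, 0.001], [-0.158, -0.987, 0.0], [0.001, -0.0, -1.0]]
contact_force: [-2.5, -0.9, 11.5]
finger_gap: 38.3
grip_force: 76.5
side [231 226]
green [(12, array([191.9, 219.7]), array([123.7,  18.9,  10. ])), (348, array([233.5, 234.3]), array([ 33.3, -33.1,  10. ]))]
[[  4.8 -85.6]
 [124.5  20.3]]
orange [(35, array([219.3, 221.7]), array([ 76.6, -24.1,  20. ])), (12, array([241.9, 242.9]), array([  1.9, -22.4,  20. ]))]
scene [326 224]
green [(29, array([336.3, 217.1]), array([ 31.4, -11.3,  10. ])), (118, array([311.8, 226.4]), array([ 36.9, -79.2,  10. ]))]
[[-170.3  -89.6]
 [  82.5   71.7]]
orange [(12, array([307.9, 216.9]), array([  4. , -74.2,  20. ])), (31, array([339.5, 221. ]), array([ 71.3, -20.1,  20. ])), (61, array([320.1, 228.9]), array([ 77.2, -73.5,  20. ])), (34, array([337.1, 234.9]), array([126.9, -52.7,  20. ]))]
wrist [279 224]
green [(346, array([196.7, 179.8]), array([ 79.3, -10.3,  10. ])), (263, array([368.9, 182.3]), array([ 77.8, -86.7,  10. ])), (10, array([237.5, 179. ]), array([ 79.5, -28.7,  10
[... 175 characters left out ...]
0.3,  10. ])), (25, array([260.8, 275.9]), array([  1.7, -35.3,  10. ])), (45, array([273.6, 275.5]), array([  2.2, -43.1,  10. ])), (45, array([286.6, 275.7]), array([  2., -51.,  10.])), (26, array([299.5, 275.8]), array([  1.8, -58.9,  10. ]))]
[[  0.2 -89.4]
 [ 83.2  -5.3]]
orange [(69, array([211.6, 141.5]), array([106.2, -22.5,  20. ])), (75, array([357.6, 141.3]), array([106.4, -75.2,  20. ])), (9, array([327., 178.]), array([ 88.7, -65.6,  20. ])), (1956, array([221.4, 198.6]), array([ 77.4, -22.6,  20. ])), (1980, array([339.9, 199.1]), array([ 77.1, -72.2,  20. ])), (40, array([248.4, 288.2]), array([  3.7, -28.3,  20. ])), (39, array([311.8, 288.2]), array([  3.7, -65.8,  20. ]))]
```

The board is flat with its front edge under the claws, at about x 42, y -47. Pushing it home: front first, then left.

```bash
python3 -m creep '[[[0,-2,0,0.5,0],[0,-4,0,1,0],[0,-6,0,1.5,0],[0,-6,0,1.5,0]]]'
python3 -m creep '[[[0,0,-2,0,0],[0,0,-4,0,0],[0,0,-6,0,0],[0,0,-8,0,0],[0,0,-8,0,0]]]'
python3 -m creep '[[[0,-2,-2,0,0],[0,-3,-4,1,0],[0,-3,-5,1,0],[0,-3,-5,1,0]]]'
```

```text
clock: 22.25
eef_pos: [549.1, 9.5, 155.3]
ee_rot: [[0.987, -0.159, 0.009], [-0.159, -0.987, -0.0], [0.009, -0.001, -1.0]]
contact_force: [1.5, -2.5, 9.6]
finger_gap: 38.5
grip_force: 76.2
clock: 22.75
eef_pos: [549.9, 14.8, 155.3]
ee_rot: [[0.987, -0.16, 0.008], [-0.16, -0.987, -0.003], [0.009, 0.002, -1.0]]
contact_force: [1.2, -6.9, 11.8]
finger_gap: 38.8
grip_force: 76.5
clock: 23.15
eef_pos: [549.5, 15.7, 155.5]
ee_rot: [[0.986, -0.164, 0.012], [-0.163, -0.987, -0.008], [0.014, 0.006, -1.0]]
contact_force: [2.4, -14.7, 17.1]
finger_gap: 37.9
grip_force: 77.1
```

```bash
python3 -m creep '[[[0,-2,0,0,0],[0,-4,0,0.5,0],[0,-6,0,1,0],[0,-6,0,1,0]]]'
python3 snap.py b6 wrist
python3 - <<'E'
from h import *
c=pickle.load(open("b6_wrist.pkl","rb")); im=c["pixels"].astype(np.float32)
print([(a,onplate(c,e,22)[0].round(1)) for a,e in comps(mask(c,(5,150,100),(20,255,255),(150,100,420,320)),30)])
m=mask(c,(45,60,20),(85,255,255),(150,120,420,290)); p=onplate(c,cv2.findNonZero(m)[:,0],10); print(np.percentile(p,[.5,99.5],axis=0)[:,:2].round(1))
E
```

```text
clock: 23.55
eef_pos: [548.3, 15.8, 155.7]
ee_rot: [[0.986, -0.164, 0.024], [-0.164, -0.986, -0.009], [0.025, 0.005, -1.0]]
contact_force: [8.1, -16.8, 16.7]
finger_gap: 38.3
grip_force: 76.9
[(527, array([104.4, -48. ,  22. ])), (1994, array([ 75.8, -17.4,  22. ])), (1980, array([ 74.8, -66.8,  22. ])), (33, array([  6.4, -23.3,  22. ]))]
[[ -1.9 -85. ]
 [ 80.7   0.9]]
```

```bash
python3 -m creep '[[[0,0,0,0,-1],[0,0,0,0,-1],[0,2,3,-1,-1],[0,4,6,-3,-1],[0,4,6,-3,-1],[0.62,4,6,-3,-1],[0.62,4,6,-3,-1],[0.62,4,6,-3,-1]]]'
python3 -m creep '[[[0.62,0,0,0,0],[0.62,0,0,-20,0],[0.62,0,0,-60,0],[0.62,0,0,-100,0],[0.9,0,0,-130,0],[0.9,0,0,-150,0],[0.9,0,0,-150,0]]]'
python3 snap.py b7 wrist side scene
cat > chk.py <<'E'
from h import *
import sys
for n in("wrist","scene","side"):
    c=pickle.load(open(f"{sys.argv[1]}_{n}.pkl","rb")); f=n=="wrist"
    ctr=proj(c,C0+M0@[50,-47,10],f)[0].astype(int); k=90 if f else 40
    roi=(max(ctr[0]-k,0),max(ctr[1]-k,0),ctr[0]+k,ctr[1]+k); print(n)
    print("or",[(a,onplate(c,e,22,f)[0,:2].round(1)) for a,e in comps(mask(c,(5,150,100),(20,255,255),roi),10)])
    n_,l,st,ce=cv2.connectedComponentsWithStats(mask(c,(45,60,20),(85,255,255),roi))
    m=(np.isin(l,1+np.nonzero(st[1:,4]>20)[0])*255).astype(np.uint8); p=onplate(c,cv2.findNonZero(m)[:,0],10,f)
    print("gr",np.percentile(p,[.5,99.5],axis=0)[:,:2].round(1).tolist())
    m=mask(c,(22,120,60),(35,255,255),roi); p=onplate(c,cv2.findNonZero(m)[:,0],4,f); print("ye",np.percentile(p,[.5,99.5],axis=0)[:,:2].round(1).tolist())
E
python3 chk.py b7
```

```text
clock: 24.4
eef_pos: [540.5, 18.5, 153.8]
ee_rot: [[0.99, -0.139, -0.002], [-0.139, -0.99, 0.0], [-0.002, -0.0, -1.0]]
contact_force: [-0.5, 0.9, -1.0]
finger_gap: 52.8
grip_force: 0.0
clock: 25.1
eef_pos: [542.6, 18.4, 306.9]
ee_rot: [[0.99, -0.14, 0.006], [-0.14, -0.99, 0.001], [0.006, -0.002, -1.0]]
contact_force: [-0.4, 0.6, 0.0]
finger_gap: 76.5
grip_force: 0.0
wrist
or [(227, array([107.6, -48. ])), (460, array([ 76.3, -17.6])), (453, array([ 76.2, -67.2])), (81, array([  5.9, -21. ])), (96, array([  5.7, -71.7]))]
gr [[-1.0, -83.7], [81.0, -0.4]]
ye [[-0.1, -95.6], [112.5, -1.8]]
scene
or [(15, array([  7.6, -73.9])), (37, array([ 75.9, -17.1])), (54, array([ 78.2, -70.1])), (34, array([130.1, -54. ]))]
gr [[-2.3, -85.2], [82.5, 0.3]]
ye [[-1.5, -95.4], [115.2, -1.9]]
side
or [(32, array([ 74. , -66.5])), (38, array([ 74.4, -17.2])), (11, array([  1.6, -21.1]))]
gr [[4.2, -73.1], [77.9, -2.2]]
ye [[15.1, -95.2], [111.5, -2.7]]
```

Board released. One more check: predict centroids from the box models of the connectors and rib, so visible side faces don't bias the result.

```bash
cat > fit.py <<'E'
from h import *
import sys, itertools
def box(x0,x1,y0,y1,z0,z1): return np.array(list(itertools.product((x0,x1),(y0,y1),(z0,z1))),float)
def hullc(c,B,f):
    uv=proj(c,B@M0.T+C0,f).astype(np.float32); M=cv2.moments(cv2.convexHull(uv)); return np.array([M["m10"],M["m01"]])/M["m00"]
items={"rib":(box(102,112,-72,-22,4,34),"r"),"connL":(box(69,79,-28,-6,10,22),"o"),"connR":(box(69,79,-78,-56,10,22),"o")}
for n in sys.argv[2:]:
    c=pickle.load(open(f"{sys.argv[1]}_{n}.pkl","rb")); f=n=="wrist"
    for k,(B,col) in items.items():
        u=hullc(c,B,f); q=int(45 if f else 14) if col=="r" else int(22 if f else 9); a=u.astype(int)
        roi=(max(a[0]-q,0),max(a[1]-q,0),a[0]+q,a[1]+q)
        m=mask(c,(0,140,50),(4,255,255),roi)|mask(c,(174,140,50),(180,255,255),roi) if col=="r" else mask(c,(6,140,90),(20,255,255),roi)
        co=comps(m,8)
        if not co: print(n,k,"none"); continue
        s,e=max(co,key=lambda t:t[0])
        J=np.array([(hullc(c,B+d,f)-u) for d in np.eye(3)[:2]]).T
        print(n,k,"px",s,"dx,dy =",np.linalg.solve(J,e-u).round(1))
E
python3 fit.py b7 wrist scene side; python3 fit.py s7 wrist scene side|grep rib
```

```text
wrist rib px 1498 dx,dy = [-1.1 -1.8]
wrist connL px 471 dx,dy = [-1.4 -0.2]
wrist connR px 457 dx,dy = [-1.8 -0.8]
scene rib px 249 dx,dy = [-5.1 -0.5]
scene connL px 40 dx,dy = [-8.5  4.1]
scene connR px 56 dx,dy = [-5.9  0.3]
side rib px 55 dx,dy = [  4.4 -14.2]
side connL px 42 dx,dy = [ 1.8 -4.7]
side connR px 36 dx,dy = [ 1.5 -4. ]
wrist rib px 1709 dx,dy = [-3.  -1.7]
scene rib px 226 dx,dy = [-3.3 -1. ]
side rib px 52 dx,dy = [  4.7 -14.1]
```

```bash
python3 -c "
from station import job; print(job.sign_off())"
```

```text
the job is handed in; nothing more can be done
None
```

I laid the sheet and then the board on the jig, each pushed against both stops under the claws and released, and handed the job in at about 25 s; no verdict came back. My last camera check puts the board home to about 1 mm and the sheet roughly 1 mm short of the side stop (2.5 mm allowed), and I didn't re-check that the other bench items hadn't moved.

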